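# Load the figure carrier and stack its upper tier

### The job

Get the unpainted figures ready to carry to the kiln: stand each of the three upright and fully down in the nest on the grey carrier base whose opening matches the shape of its foot. Only when all three are in, stack the upper tier over them by its handle, its four posts fully home in the base's corner sockets. Leave the paint jar and the cup where they are.

Things in the scene. Friction and masses are not known exactly. Their poses are not given: they have to be found in the camera images.
- cat: Loose unpainted white pottery figure, 0.15 kg. Origin: centre of the foot's underside, z up, face to -x. Cat: round foot 54 mm across, 14 mm high; round body 38 mm across from 14 to 48 mm up; head 34 mm across, ears to 80 mm. Grip the body from any side at about 40 mm up (a small raised paw on the face side is only for looks).
- owl: Loose unpainted white pottery figure, 0.15 kg. Origin: centre of the foot's underside, z up, face to -x. Owl: square foot 52 x 52 mm, 14 mm high; square body 36 x 36 mm from 14 to 60 mm up, two ear tufts to 72 mm. Sides parallel to its x and y axes; grip the body at about 40 mm up.
- dog: Loose unpainted white pottery figure, 0.15 kg. Origin: centre of the foot's underside, z up, face to -x. Lying dog: oblong foot 76 mm (x) by 40 mm (y), 14 mm high; body 60 x 30 mm from 14 to 48 mm up; head at the -x end, ears to 67 mm. Grip the body across y (30 mm wide) at its middle, about 38 mm up.
- nest_round: Round nest for the figure with the round foot: round opening 66 mm across. Dark wood, fixed on the grey base in any of its three spots, perhaps slightly turned. Origin: centre of its underside, on the base's top (8 mm above the table); inner floor 3 mm, rim top 11 mm above the origin; rim 4 mm thick.
- nest_square: Square nest for the figure with the square foot: opening 64 x 64 mm, sides along its x and y axes. Dark wood, fixed on the grey base in any of its three spots, perhaps slightly turned. Origin: centre of its underside, on the base's top (8 mm above the table); inner floor 3 mm, rim top 11 mm above the origin; rim 4 mm thick.
- nest_oblong: Oblong nest, opening 52 mm along its x and 88 mm along its y axis: the long x axis of the dog must lie along this y axis, either way round. Dark wood, fixed on the grey base in any of its three spots, perhaps slightly turned. Origin: centre of its underside, on the base's top (8 mm above the table); inner floor 3 mm, rim top 11 mm above the origin; rim 4 mm thick.
- base: Carrier base, fixed, left or right of the robot: grey board 310 mm (x) by 150 mm (y), 8 mm thick. Origin: centre of its underside, on the table. Nests in a row along its x axis, at 0 and +-85 mm. Four square steel sockets at x = +-137, y = +-57 mm: opening 24 x 24 mm, top 28 mm and bottom 8 mm above the table.
- tier: Loose wooden frame, 0.45 kg, on four 14 mm round posts at x = +-137, y = +-57 mm. Origin: centre, level with the post undersides (home: 8 mm above the table). Rails 90 to 106 mm up, 288 x 128 mm. Black handle: bar 122 mm along x, 14 mm wide, 130 to 144 mm up, uprights at x = +-55 mm; grip its middle (centre of mass) across y. Fits either way round.
- jar: Bystander: closed glass paint jar, 52 mm across, 60 mm high, beyond the figures; leave it alone. Origin: centre of its underside.
- cup: Bystander: blue cup, 68 mm across, 70 mm high, beyond the figures; leave it alone. Origin: centre of its underside.

How it is judged:
On the way, in this order (a step that is already met when the one before it is completed fails the run):
1. all three figures stand in their matching nests (horizontal distance between cat and nest_round below 0.01 m and z of cat in the frame of nest_round below 0.007 m and angle between each of cat, owl, dog's own z axis and vertical below 0.09 rad and horizontal distance between owl and nest_square below 0.01 m and z of owl in the frame of nest_square below 0.007 m and horizontal distance between dog and nest_oblong below 0.01 m and z of dog in the frame of nest_oblong below 0.007 m), for 0.2 s.
2. then the upper tier is stacked, its posts home in the sockets (horizontal distance between tier and base below 0.01 m and z of tier in the frame of base below 0.013 m and angle between tier's own z axis and vertical below 0.05 rad and angle between the x axis of tier and the x axis of base, either way round below 0.1 rad), for 0.2 s.
At the end, for the whole second after the job is handed in: Each figure within 10 mm of its matching nest's centre, foot under 4 mm above the nest floor, tilt under 0.09 rad; tier within 10 mm of the base's centre, posts under 5 mm above the socket bottoms, tilt under 0.05, long axes within 0.1 rad; all at rest (all of step 1 and all of step 2 and linear speed of each of cat, owl, dog, tier below 0.02 m/s); the robot touches nothing.
It fails at once if the paint jar or the cup is moved by more than 20 mm (distance of any of jar, cup from where it was at the start of the episode above 0.02 m).
It also fails if it takes over 131 s, if anything falls off the work surface, if the arm or the gripper's body presses on something with over 40 N, if the wrist force passes 120 N, or if a joint passes its speed limit or range.

### The arm

A 7-joint arm with a two-finger parallel gripper is mounted at the origin on the work surface. World frame = base frame: x ahead of the robot, y to its left, z up, the work surface at z = 0. Lengths are in m, angles in rad, forces in N, time in s.
With the tool pointing down it reaches from about 0.4 to 0.85 m from the base axis. Payload 10.4 kg.
Tool frame: the origin (TCP) lies at the centre of the arm's flange, where the gripper is bolted on; the fingertips stand 182 mm ahead of it and the grasp point (between the pads) lies 164 mm ahead of it; z points along the fingers, y is the line along which they close (so a half turn about z gives the same grasp; the last joint's range is limited). The gripper opens to 87 mm and grips with 3 to 60 N. Pads are 19 mm wide; open, the fingers measure 117 mm over their backs; the gripper's body (75 mm by 190 mm) begins 51 mm behind the grasp point.
Start: joints at [-1.157, 0.332, -0.065, 1.46, 0.022, 1.35, -0.088], TCP at [0.264, 0.566, 0.405] pointing down, gripper open.
Joint ranges: [-2.6, 2.6], [-0.5, 2.12], [-1.47, 1.34], [0.16, 2.42], [-1.27, 4.41], [0.06, 2.06], [-2.6, 2.6]. Speed limits (rad/s): [2.22, 2.22, 2.79, 2.79, 3.14, 3.14, 3.14].

### API

Orientations are given as a rotation vector (axis times angle).
In Python, from workcell import robot gives the robot as it stands.
- The arm moves only by the shell command python3 nudge.py [OPENING], which reads ROWS from standard input. ROWS is a JSON list of rows, 1 to 20 of them, each written [[dx, dy, dz], [rx, ry, rz]]: dx, dy, dz in shares of the most that a row can go, 1 being 62.5 mm, then a rotation vector rx, ry, rz in units of 0.2 rad; each row shifts and turns the commanded pose from where the row before left it, along the tool's axes as they then stand; what a row does not reach is not made up. A row lasts 1/8 s, in which the tool goes at most 0.0625 m and 0.188 rad, less where a joint would pass 70% of its speed; a pose out of reach is approached as far as the arm can. OPENING is the opening from 0.0 (shut) to 1.0 (fully open), set as the command begins (- or left out keeps the last). The fingers move at their own pace and stop on an object; the grip force is fixed at half the most. Time passes only in rows, so rows that do not move let the fingers close. It prints the time, the measured TCP pose, the force, the opening and the grip force at its end. Input that does not fit is refused with a message, and nothing moves.
- robot.get_obs(): the state, without advancing time (a new reading comes with each control period).
- robot.get_image(name): name is "scene" or "top" or "wrist"; returns the picture (420x560x3 uint8, red, green, blue); there is no depth.
- robot.camera_params(name): a dict with "fx", "fy", "cx", "cy" (pixels), "R" (3x3) and "t" (3): a world point X has camera coordinates R X + t. Camera axes: x right, y down, z forward; pixel columns grow to the right and rows downward; lengths in m; the calibration is good to about 2 mm. The wrist camera is an equidistant fisheye: a pixel r from the principal point sees the ray r / f radians off the axis. A picture is of the moment at which its call begins: read the wrist's pose just before it. camera_params takes no time and is no camera call; for the wrist camera it gives the pose at the moment of the call.
- robot.hand_in(): hands the job in; it is judged then, once.
The state is a dict: "clock": time; "q": joint angles; "joint_vel": joint speeds; "joint_torque": joint torques, N m; "position": TCP position; "orientation": TCP orientation; "ft_force": force on the tool from outside, world axes, zero at the start; "moment": the same for the moment, N m; "opening": opening from 0.0 (shut) to 1.0 (fully open); "grasp_force": force on a finger pad.
Only numpy, scipy, OpenCV 4.12 (cv2) and the standard library are available. Lean on these libraries where they do the work, as an engineer would, in place of code of your own. Each camera call takes 0.05 s, during which the arm holds its last target. There are 200 camera calls.

## Working session

There is one attempt and no reset: what is moved stays moved. The work goes in short steps, Python scripts to look and compute and a shell command to move; the robot and the scene stay as the last step left them, time stands still between calls to the robot, and variables do not carry over. Pictures are saved under pics/ and viewed, at most 14 in all, crops included, and the job is handed in when it is done.

```bash
ls; mkdir -p pics; python3 - <<'E'
from workcell import robot
import cv2,numpy as np
o=robot.get_obs(); print({k:np.round(v,3).tolist() for k,v in o.items()})
for n in("scene","top","wrist"):
    p=robot.camera_params(n); print(n,{k:np.round(v,4).tolist() for k,v in p.items()})
    cv2.imwrite(f"pics/{n}0.png",robot.get_image(n)[:,:,::-1])
E
```

```text
nudge.py
pics
workcell.py
{'clock': 0.0, 'q': [-1.157, 0.333, -0.065, 1.461, 0.022, 1.35, -0.089], 'joint_vel': [0.001, 0.001, -0.0, 0.001, -0.001, -0.0, -0.001], 'joint_torque': [-0.0, -62.326, 0.024, -38.99, -0.062, 0.04, 0.0], 'position': [0.264, 0.566, 0.404], 'orientation': [-0.681, -3.067, 0.002], 'ft_force': [-0.45, -0.444, -0.05], 'moment': [-0.055, -0.006, -0.051], 'grasp_force': 0.0, 'opening': 0.999}
scene {'fx': 399.2152, 'fy': 399.2152, 'cx': 281.2562, 'cy': 209.4018, 'R': [[0.5914, 0.8063, 0.0132], [0.6652, -0.4785, -0.5733], [-0.4559, 0.3478, -0.8193]], 't': [-0.3508, -0.3702, 1.2401]}
top {'fx': 536.3954, 'fy': 536.3954, 'cx': 283.431, 'cy': 210.0491, 'R': [[-0.0242, -0.9996, 0.0148], [-0.9983, 0.0234, -0.0535], [0.0531, -0.0161, -0.9985]], 't': [0.0049, 0.5763, 1.0875]}
wrist {'fx': 325.1923, 'fy': 325.1923, 'cx': 275.2008, 'cy': 205.6974, 'R': [[0.4226, 0.9063, -0.0014], [0.8697, -0.4051, 0.2818], [0.2548, -0.1203, -0.9595]], 't': [-0.6246, -0.0332, 0.3921]}
```
View pics/scene0.png

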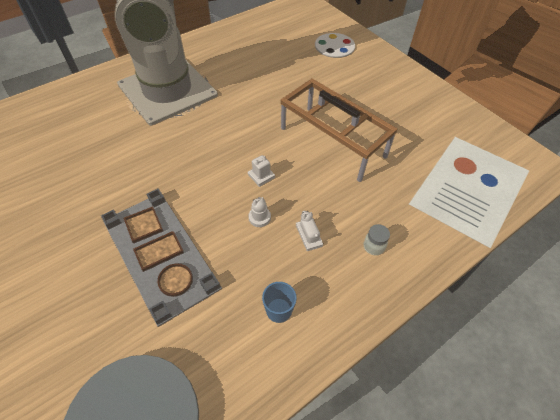

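View pics/top0.png

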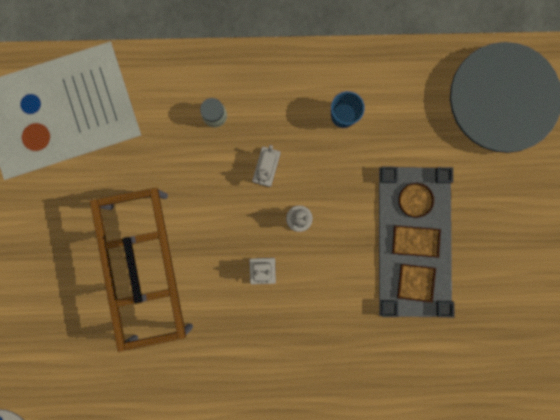

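View pics/wrist0.png

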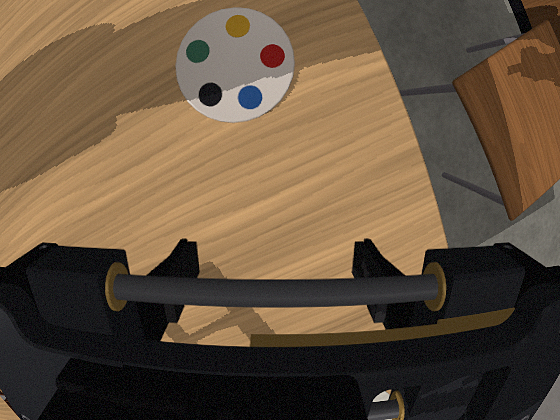

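The top view shows cat (300,218), owl (262,271), dog (266,167), tier handle (133,270), and nests round (416,200), oblong (416,241) and square (416,283). The scene view agrees. The wrist camera sees only the palette. I'll enlarge the top view to measure.

```bash
python3 - <<'E'
import cv2,numpy as np
im=cv2.imread("pics/top0.png")
def crop(x0,y0,x1,y1,s):
    c=cv2.resize(im[y0:y1,x0:x1],None,fx=s,fy=s,interpolation=cv2.INTER_CUBIC)
    for x in range(x0-x0%10+10,x1,10):
        cv2.line(c,(int((x-x0+.5)*s),0),(int((x-x0+.5)*s),6 if x%20 else 12),(255,255,255),1)
        if x%20==0: cv2.putText(c,str(x),(int((x-x0)*s)-10,24),0,.4,(255,255,255),1)
    for y in range(y0-y0%10+10,y1,10):
        cv2.line(c,(0,int((y-y0+.5)*s)),(12,int((y-y0+.5)*s)),(255,255,255),1)
        if y%20==0: cv2.putText(c,str(y),(14,int((y-y0+.5)*s)+4),0,.4,(255,255,255),1)
    return c
cv2.imwrite("pics/c1.png",crop(365,157,465,327,3.5))
a=crop(235,140,325,295,3.8); cv2.imwrite("pics/c2.png",a)
cv2.imwrite("pics/c3.png",crop(80,175,210,360,3.2))
h=[cv2.imread(f"pics/c{i}.png") for i in (1,2)]
H=max(x.shape[0] for x in h)
cv2.imwrite("pics/m1.png",np.hstack([cv2.copyMakeBorder(x,0,H-x.shape[0],0,0,0) for x in h]))
E
```

View pics/m1.png

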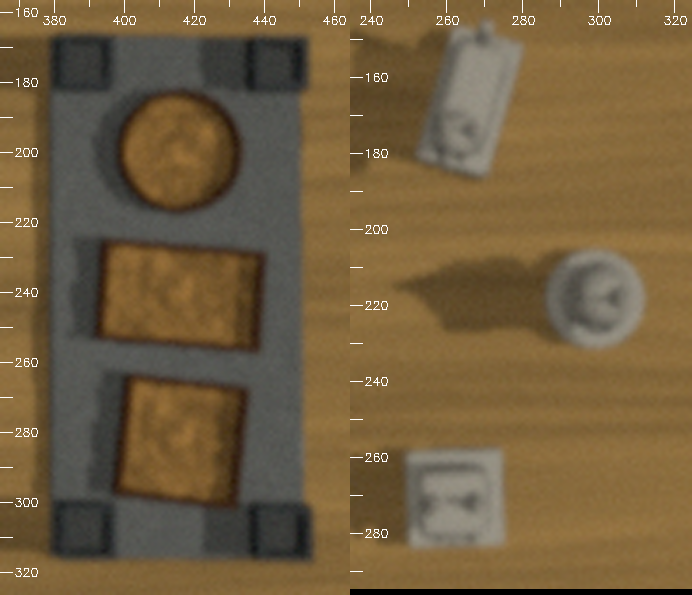

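View pics/c3.png

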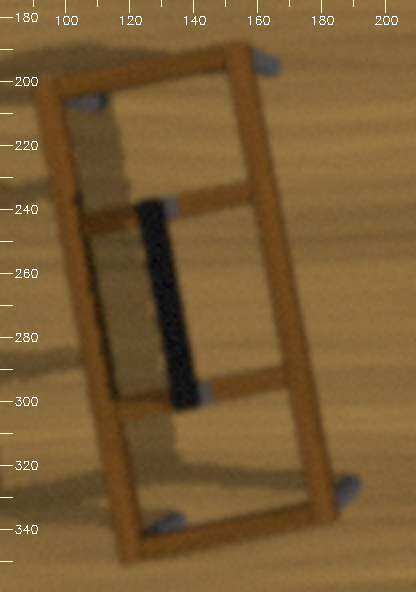

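```bash
cat > h.py <<'E'
import numpy as np
from scipy.spatial.transform import Rotation as Ro
def ray(p,u,v,z):
    R,t=np.array(p["R"]),np.array(p["t"]); c=-R.T@t
    d=R.T@np.array([(u-p["cx"])/p["fx"],(v-p["cy"])/p["fy"],1]); return c+d*(z-c[2])/d[2]
def go(x,y,z,yaw):
    """z = grasp-point height; yaw = world direction of finger (tool y) axis"""
    from workcell import robot
    o=robot.get_obs(); R0=Ro.from_rotvec(o["orientation"])
    best=None
    for k in (0,np.pi):
        ty=np.array([np.cos(yaw+k),np.sin(yaw+k),0]); tz=np.array([0,0,-1.]); tx=np.cross(ty,tz)
        R1=Ro.from_matrix(np.c_[tx,ty,tz]); rv=(R0.inv()*R1).as_rotvec()
        if best is None or abs(rv[2])<abs(best[1][2]): best=(R1,rv)
    R1,rv=best
    d=np.array([x,y,z+.164])-o["position"]
    print("turn",np.round(rv,4),"then shift",np.round(R1.inv().apply(d),4),"q7",round(o["q"][6],2),"grasp",np.round(o["position"]-[0,0,.164],4),"yaw",round(float(np.arctan2(*R0.as_matrix()[[1,0],1])),3),"t",round(o["clock"],1),"F",np.round(o["ft_force"],1),"op",round(o["opening"],3),"gf",round(o["grasp_force"],1))
E
python3 - <<'E'
from workcell import robot
from h import *
p=robot.camera_params("top")
B=lambda X,Y,z:ray(p,365-.5+X/3.5,157-.5+Y/3.5,z)
F=lambda X,Y,z:ray(p,235-.5+(X-350)/3.8,140-.5+Y/3.8,z)
T=lambda X,Y,z:ray(p,80-.5+X/3.2,175-.5+Y/3.2,z)
def poly(f,pts,z,n):
    P=np.array([f(*a,z)[:2] for a in pts]); c=P.mean(0)
    e=(P[1]-P[0])+(P[2]-P[3]); g=(P[3]-P[0])+(P[2]-P[1])
    print(n,"c",c.round(4),"e01 len %.4f ang %.3f | e03 len %.4f ang %.3f"%(np.hypot(*e)/2,np.arctan2(e[1],e[0]),np.hypot(*g)/2,np.arctan2(g[1],g[0])))
poly(B,[(118,150.5),(180.5,88),(243,150.5),(180.5,213)],.019,"round")
poly(B,[(104,240),(266,252),(260,351),(94,339)],.019,"oblong")
poly(B,[(126,373),(249,387),(237,508),(114,493)],.019,"square")
poly(B,[(81,62),(276,62),(280,528),(82,528)],.028,"sockets")
poly(F,[(547,298),(595.5,249),(644,298),(595.5,347)],.01,"cat")
poly(F,[(406,450),(502,449),(504,546),(408,546)],.014,"owl")
poly(F,[(453,25),(522,46),(486,178),(416,158)],.014,"dog")
poly(T,[(137,203),(163,200),(199,404),(173,408)],.144,"handle")
poly(T,[(35,83),(247,41),(340,517),(122,563)],.106,"rails")
go(.5,.5,.3,0)
E
```

```text
round c [ 0.5914 -0.2824] e01 len 0.0525 ang -0.816 | e03 len 0.0518 ang -2.386
oblong c [ 0.5063 -0.2795] e01 len 0.0966 ang -1.668 | e03 len 0.0582 ang 3.023
square c [ 0.4221 -0.2766] e01 len 0.0724 ang -1.713 | e03 len 0.0703 ang 3.004
sockets c [ 0.5076 -0.2765] e01 len 0.1146 ang -1.595 | e03 len 0.2704 ang 3.110
cat c [ 0.5595 -0.0409] e01 len 0.0375 ang -0.805 | e03 len 0.0375 ang -2.386
owl c [0.4536 0.0377] e01 len 0.0516 ang -1.591 | e03 len 0.0517 ang 3.140
dog c [0.6678 0.0252] e01 len 0.0394 ang -1.882 | e03 len 0.0752 ang 2.852
handle c [0.4691 0.2681] e01 len 0.0146 ang -1.462 | e03 len 0.1165 ang -2.977
rails c [0.4693 0.2677] e01 len 0.1273 ang -1.394 | e03 len 0.2836 ang -2.966
turn [-9.000e-04  6.000e-04  1.134e+00] then shift [-0.0662  0.2356 -0.0599] q7 -0.09 grasp [0.2644 0.5662 0.2401] yaw 1.134 t 0.1 F [ 0.3 -0.2  0.3] op 0.999 gf 0.0
```

```bash
python3 -c "
from h import *
go(.6678,.0252,.15,1.277)"
```

```text
turn [-0.001 -0.    -0.143] then shift [-0.5428 -0.401   0.0901] q7 -0.09 grasp [0.2644 0.5662 0.2401] yaw 1.134 t 0.1 F [ 0.3 -0.2  0.3] op 0.999 gf 0.0
```

The rows are not in the units I measure in: shifts go in shares of 62.5 mm and turns go in units of 0.2 rad. I convert before sending: -0.0388 m is -0.6208, 0.03 m is 0.48, -0.143 rad is -0.715.

```bash
echo '[[[0,0,0],[0,0,-0.715]],[[-0.6208,-0.4576,0],[0,0,0]],[[-0.6208,-0.4576,0],[0,0,0]],[[-0.6208,-0.4576,0],[0,0,0]],[[-0.6208,-0.4576,0],[0,0,0]],[[-0.6208,-0.4576,0],[0,0,0]],[[-0.6208,-0.4576,0],[0,0,0]],[[-0.6208,-0.4576,0],[0,0,0]],[[-0.6208,-0.4576,0],[0,0,0]],[[-0.6208,-0.4576,0],[0,0,0]],[[-0.6208,-0.4576,0],[0,0,0]],[[-0.6208,-0.4576,0],[0,0,0]],[[-0.6208,-0.4576,0],[0,0,0]],[[-0.6208,-0.4576,0],[0,0,0]],[[-0.6208,-0.4576,0.48],[0,0,0]],[[0,0,0.48],[0,0,0]],[[0,0,0.48],[0,0,0]],[[0,0,0],[0,0,0]],[[0,0,0],[0,0,0]]]' | python3 nudge.py 1.0; python3 -c "
from h import *
go(.6678,.0252,.04,1.277)
from workcell import robot
import cv2
cv2.imwrite('pics/w1.png',robot.get_image('wrist')[:,:,::-1])"
```

```text
clock: 2.52
position: [0.6687, 0.0259, 0.316]
orientation: [0.459, 3.107, 0.001]
ft_force: [0.2, -0.2, 0.8]
opening: 1.002
grasp_force: 0.0
turn [0.0005 0.0012 0.0002] then shift [ 0.0006 -0.0009  0.112 ] q7 1.27 grasp [0.6687 0.0259 0.152 ] yaw 1.277 t 2.5 F [ 0.2 -0.2  0.8] op 1.002 gf 0.0
```

View pics/w1.png

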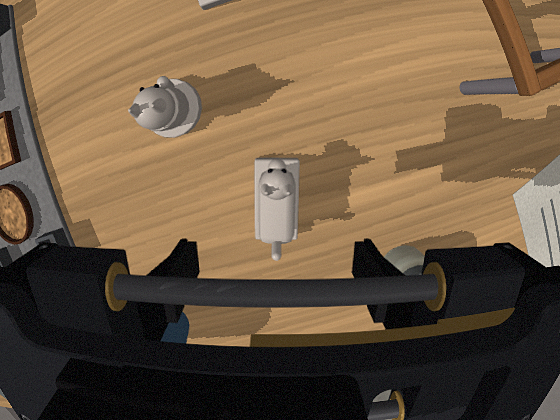

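The wrist view shows the dog at (277,205), centred and squared between the fingers. Descending and gripping.

In the tool's units: 0.03 m is 0.48, 0.022 m is 0.352.

```bash
echo '[[[0,-0.016,0.48],[0,0,0]],[[0,0,0.48],[0,0,0]],[[0,0,0.48],[0,0,0]],[[0,0,0.352],[0,0,0]],[[0,0,0],[0,0,0]],[[0,0,0],[0,0,0]]]' | python3 nudge.py 1.0; echo '[[[0,0,0],[0,0,0]],[[0,0,0],[0,0,0]],[[0,0,0],[0,0,0]],[[0,0,0],[0,0,0]],[[0,0,0],[0,0,0]],[[0,0,0],[0,0,0]],[[0,0,0],[0,0,0]]]' | python3 nudge.py 0; echo '[[[0,0,-0.48],[0,0,0]],[[0,0,-0.48],[0,0,0]],[[0,0,-0.48],[0,0,0]],[[0,0,-0.32],[0,0,0]],[[0,0,0],[0,0,0]]]' | python3 nudge.py; python3 -c "
from h import *
go(.5068,-.279,.14,-.103)"
```

```text
clock: 3.32
position: [0.6687, 0.0248, 0.2043]
orientation: [0.46, 3.106, 0.001]
ft_force: [0.9, 0.2, 0.3]
opening: 1.0
grasp_force: 0.0
clock: 4.2
position: [0.6681, 0.025, 0.2027]
orientation: [0.46, 3.108, 0.0]
ft_force: [1.1, 0.2, 0.0]
opening: 0.34
grasp_force: 30.0
clock: 4.82
position: [0.6684, 0.0248, 0.3139]
orientation: [0.46, 3.106, 0.001]
ft_force: [-0.2, -0.0, -2.3]
opening: 0.344
grasp_force: 30.0
turn [2.30e-03 1.00e-03 1.38e+00] then shift [-0.3188 -0.1295  0.0099] q7 1.27 grasp [0.6684 0.0248 0.1499] yaw 1.277 t 4.8 F [-0.2 -0.  -2.3] op 0.344 gf 30.0
```

In the tool's units: -0.0422 m is -0.6752, 0.0083 m is 0.1328, 0.1725 rad is 0.8625.

```bash
echo '[[[0.1328,-0.6752,0],[0,0,0]],[[0.1328,-0.6752,0],[0,0,0]],[[0.1328,-0.6752,0],[0,0,0]],[[0.1328,-0.6752,0],[0,0,0]],[[0.1328,-0.6752,0],[0,0,0]],[[0.1328,-0.6752,0],[0,0,0]],[[0.1328,-0.6752,0],[0,0,0]],[[0.1328,-0.6752,0],[0,0,0]],[[0,0,0],[0,0,0.8625]],[[0,0,0],[0,0,0.8625]],[[0,0,0],[0,0,0.8625]],[[0,0,0],[0,0,0.8625]],[[0,0,0],[0,0,0.8625]],[[0,0,0],[0,0,0.8625]],[[0,0,0],[0,0,0.8625]],[[0,0,0],[0,0,0.8625]],[[0,0,0],[0,0,0]],[[0,0,0],[0,0,0]]]' | python3 nudge.py; python3 -c "
from h import *
go(.5068,-.279,.053,-.103)
from workcell import robot
import cv2
cv2.imwrite('pics/w2.png',robot.get_image('wrist')[:,:,::-1])"
```

```text
clock: 7.08
position: [0.5066, -0.2789, 0.312]
orientation: [-2.328, -2.108, 0.001]
ft_force: [-0.4, -0.7, -2.0]
opening: 0.342
grasp_force: 30.0
turn [-0.0011 -0.0001  0.004 ] then shift [-0.0001  0.0002  0.095 ] q7 0.51 grasp [ 0.5066 -0.2789  0.148 ] yaw -0.099 t 7.1 F [-0.4 -0.7 -2. ] op 0.342 gf 30.0
```

View pics/w2.png

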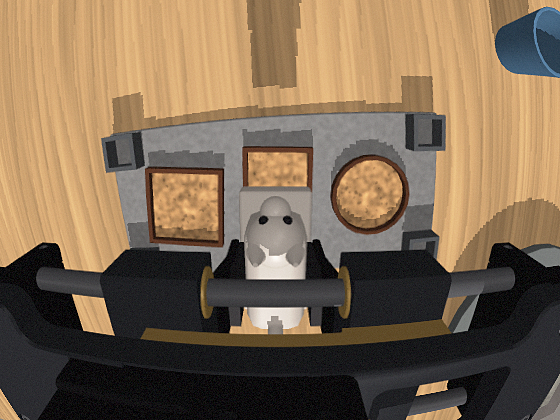

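Dog foot (col 276) lines up with the oblong nest (col 278, turned the same way). Lowering.

```bash
echo '[[[0,0,0.48],[0,0,0]],[[0,0,0.48],[0,0,0]],[[0,0,0.288],[0,0,0]],[[0,0,0.16],[0,0,0]],[[0,0,0.096],[0,0,0]],[[0,0,0.048],[0,0,0]],[[0,0,0],[0,0,0]],[[0,0,0],[0,0,0]]]' | python3 nudge.py; python3 -c "
from h import *
go(.5068,-.279,.0497,-.103)"
```

```text
clock: 8.12
position: [0.5069, -0.2791, 0.2162]
orientation: [2.332, 2.104, 0.001]
ft_force: [0.4, 0.3, -2.2]
opening: 0.337
grasp_force: 30.0
turn [0.0007 0.     0.0001] then shift [ 0.0001 -0.0001  0.0025] q7 0.57 grasp [ 0.5069 -0.2791  0.0522] yaw -0.103 t 8.1 F [ 0.4  0.3 -2.2] op 0.337 gf 30.0
```

Within 2.5 mm; lower the rest, release to ~60 mm and lift.

In the tool's units: 0.0015 m is 0.024.

```bash
echo '[[[0,0,0.024],[0,0,0]],[[0,0,0.024],[0,0,0]],[[0,0,0],[0,0,0]]]' | python3 nudge.py; echo '[[[0,0,0],[0,0,0]],[[0,0,0],[0,0,0]],[[0,0,0],[0,0,0]]]' | python3 nudge.py 0.6;  echo '[[[0,0,-0.48],[0,0,0]],[[0,0,-0.48],[0,0,0]],[[0,0,-0.48],[0,0,0]],[[0,0,-0.48],[0,0,0]],[[0,0,0],[0,0,0]]]' | python3 nudge.py; python3 -c "
from h import *
go(.4536,.0377,.15,1.56)
from workcell import robot
import cv2
cv2.imwrite('pics/w3.png',robot.get_image('wrist')[:,:,::-1])"
```

```text
clock: 8.5
position: [0.5069, -0.2792, 0.2136]
orientation: [-2.333, -2.104, -0.001]
ft_force: [-4.7, 2.9, 9.6]
opening: 0.346
grasp_force: 30.0
clock: 8.88
position: [0.5068, -0.279, 0.2126]
orientation: [-2.333, -2.104, -0.0]
ft_force: [0.0, 0.5, 0.8]
opening: 0.569
grasp_force: 0.0
clock: 9.5
position: [0.5072, -0.2796, 0.3349]
orientation: [2.33, 2.102, 0.003]
ft_force: [-0.7, 0.6, 0.1]
opening: 0.598
grasp_force: 0.0
turn [ 0.0036 -0.0024  1.4785] then shift [-0.057  -0.3167  0.0209] q7 0.5 grasp [ 0.5072 -0.2796  0.1709] yaw -0.103 t 9.5 F [-0.7  0.6  0.1] op 0.598 gf 0.0
```

View pics/w3.png

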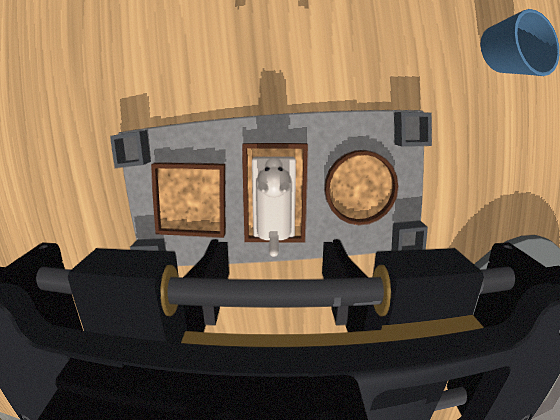

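Dog is seated in the oblong nest (nest at (275,193), foot inside the rim all round). Now the owl.

```bash
echo '[[[0,0,0],[0.018,-0.012,0.924]],[[0,0,0],[0,0,0.924]],[[0,0,0],[0,0,0.924]],[[0,0,0],[0,0,0.924]],[[0,0,0],[0,0,0.924]],[[0,0,0],[0,0,0.924]],[[0,0,0],[0,0,0.924]],[[0,0,0],[0,0,0.924]],[[-0.1136,-0.6336,0],[0,0,0]],[[-0.1136,-0.6336,0],[0,0,0]],[[-0.1136,-0.6336,0],[0,0,0]],[[-0.1136,-0.6336,0],[0,0,0]],[[-0.1136,-0.6336,0],[0,0,0]],[[-0.1136,-0.6336,0],[0,0,0]],[[-0.1136,-0.6336,0],[0,0,0]],[[-0.1136,-0.6336,0.32],[0,0,0]],[[0,0,0],[0,0,0]],[[0,0,0],[0,0,0]]]' | python3 nudge.py 1.0; python3 -c "
from h import *
go(.4536,.0377,.04,1.56)
from workcell import robot
import cv2
cv2.imwrite('pics/w4.png',robot.get_image('wrist')[:,:,::-1])"
```

```text
clock: 11.8
position: [0.4531, 0.0377, 0.312]
orientation: [3.139, -0.017, -0.007]
ft_force: [-0.1, 0.3, 0.8]
opening: 0.998
grasp_force: 0.0
turn [ 0.0025  0.0047 -0.0001] then shift [0.0005 0.     0.108 ] q7 -1.74 grasp [0.4531 0.0377 0.148 ] yaw -1.582 t 11.8 F [-0.1  0.3  0.8] op 0.998 gf 0.0
```

View pics/w4.png

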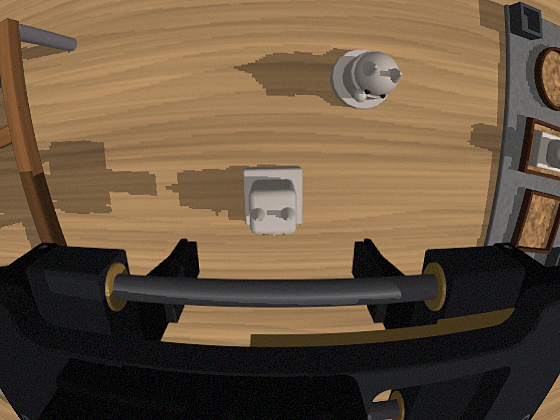

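The owl (273,200) is centred and square to the fingers. Descend, grip, lift.

In the tool's units: 0.03 m is 0.48, 0.018 m is 0.288, 0.0047 rad is 0.0235.

```bash
echo '[[[0,0,0.48],[0.0125,0.0235,0]],[[0,0,0.48],[0,0,0]],[[0,0,0.48],[0,0,0]],[[0,0,0.288],[0,0,0]],[[0,0,0],[0,0,0]],[[0,0,0],[0,0,0]]]' | python3 nudge.py 1.0; echo '[[[0,0,0],[0,0,0]],[[0,0,0],[0,0,0]],[[0,0,0],[0,0,0]],[[0,0,0],[0,0,0]],[[0,0,0],[0,0,0]],[[0,0,0],[0,0,0]],[[0,0,0],[0,0,0]]]' | python3 nudge.py 0; python3 -c "
from h import *
go(.422,-.2755,.14,1.43)"; echo '[[[0,0,-0.48],[0,0,0]],[[0,0,-0.48],[0,0,0]],[[0,0,-0.48],[0,0,0]],[[0,0,-0.32],[0,0,0]],[[0,0,0],[0,0,0]]]' | python3 nudge.py; python3 -c "
from h import *
go(.422,-.2755,.14,1.43)"
```

```text
clock: 12.6
position: [0.4537, 0.0377, 0.2052]
orientation: [-3.141, 0.018, -0.003]
ft_force: [0.7, 0.7, 1.1]
opening: 1.003
grasp_force: 0.0
clock: 13.48
position: [0.4532, 0.0383, 0.2044]
orientation: [-3.141, 0.017, -0.001]
ft_force: [-0.2, 0.2, -0.3]
opening: 0.414
grasp_force: 29.9
turn [-0.0009 -0.0007  0.1302] then shift [ 0.0132  0.3151 -0.0996] q7 -1.54 grasp [0.4532 0.0383 0.0404] yaw -1.581 t 13.5 F [-0.2  0.2 -0.3] op 0.414 gf 29.9
clock: 14.1
position: [0.4534, 0.0382, 0.3152]
orientation: [-3.139, 0.016, -0.004]
ft_force: [0.0, 0.8, -2.0]
opening: 0.415
grasp_force: 29.9
turn [-0.0029 -0.0024  0.1304] then shift [0.0129 0.315  0.0112] q7 -1.75 grasp [0.4534 0.0382 0.1512] yaw -1.581 t 14.1 F [ 0.   0.8 -2. ] op 0.415 gf 29.9
```

In the tool's units: 0.0394 m is 0.6304, 0.0016 m is 0.0256, 0.1304 rad is 0.652.

```bash
echo '[[[0,0,0],[0,0,0.652]],[[0.0256,0.6304,0],[0,0,0]],[[0.0256,0.6304,0],[0,0,0]],[[0.0256,0.6304,0],[0,0,0]],[[0.0256,0.6304,0],[0,0,0]],[[0.0256,0.6304,0],[0,0,0]],[[0.0256,0.6304,0],[0,0,0]],[[0.0256,0.6304,0],[0,0,0]],[[0.0256,0.6304,0],[0,0,0]],[[0,0,0],[0,0,0]],[[0,0,0],[0,0,0]]]' | python3 nudge.py; python3 -c "
from h import *
go(.422,-.2755,.0514,1.43)
from workcell import robot
import cv2
cv2.imwrite('pics/w5.png',robot.get_image('wrist')[:,:,::-1])"
```

```text
clock: 15.48
position: [0.4212, -0.2753, 0.3131]
orientation: [-3.133, 0.222, 0.002]
ft_force: [-0.6, 0.3, -1.7]
opening: 0.412
grasp_force: 29.9
turn [-0.0007  0.0011 -0.0007] then shift [0.0008 0.0001 0.0977] q7 -0.97 grasp [ 0.4212 -0.2753  0.1491] yaw -1.712 t 15.5 F [-0.6  0.3 -1.7] op 0.412 gf 29.9
```

View pics/w5.png

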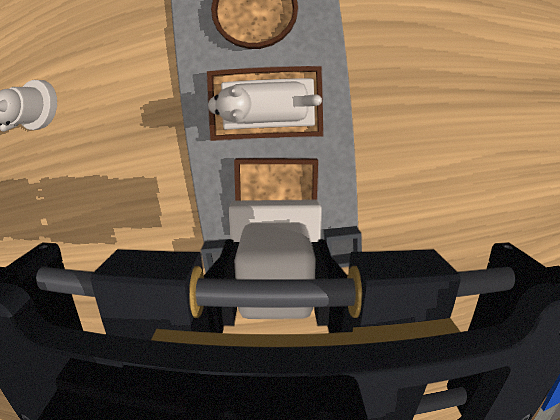

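The owl foot (276 centre col) lines up with the square nest (277). Lowering.

In the tool's units: 0.03 m is 0.48, 0.018 m is 0.288.

```bash
echo '[[[0.0128,0,0.48],[0,0,0]],[[0,0,0.48],[0,0,0]],[[0,0,0.288],[0,0,0]],[[0,0,0.16],[0,0,0]],[[0,0,0.112],[0,0,0]],[[0,0,0.048],[0,0,0]],[[0,0,0.024],[0,0,0]],[[0,0,0],[0,0,0]],[[0,0,0],[0,0,0]]]' | python3 nudge.py; python3 -c "
from h import *
go(.422,-.2755,.0514,1.43)"
```

```text
clock: 16.65
position: [0.4225, -0.2759, 0.2154]
orientation: [-3.132, 0.221, -0.002]
ft_force: [-3.1, 2.5, 7.0]
opening: 0.41
grasp_force: 29.9
turn [-0.0015 -0.0014 -0.0003] then shift [-0.0006 -0.0003  0.    ] q7 -0.83 grasp [ 0.4225 -0.2759  0.0514] yaw -1.712 t 16.6 F [-3.1  2.5  7. ] op 0.41 gf 29.9
```

In the tool's units: -0.03 m is -0.48.

```bash
echo '[[[0,0,0],[0,0,0]],[[0,0,0],[0,0,0]],[[0,0,0],[0,0,0]]]' | python3 nudge.py 0.7;  echo '[[[0,0,-0.48],[0,0,0]],[[0,0,-0.48],[0,0,0]],[[0,0,-0.48],[0,0,0]],[[0,0,-0.48],[0,0,0]],[[0,0,0],[0,0,0]]]' | python3 nudge.py 1.0; python3 -c "
from h import *
go(.5595,-.0409,.16,1.54)"
```

```text
clock: 17.02
position: [0.4224, -0.2757, 0.2147]
orientation: [-3.133, 0.221, -0.002]
ft_force: [-0.4, 0.3, -1.3]
opening: 0.652
grasp_force: 0.0
clock: 17.65
position: [0.4227, -0.2763, 0.3363]
orientation: [-3.133, 0.221, -0.007]
ft_force: [0.7, -1.0, -0.5]
opening: 1.0
grasp_force: 0.0
turn [-0.0009 -0.0042 -0.1101] then shift [ 0.1295 -0.2395  0.0123] q7 -1.0 grasp [ 0.4227 -0.2763  0.1723] yaw -1.712 t 17.6 F [ 0.7 -1.  -0.5] op 1.0 gf 0.0
```

In the tool's units: -0.0399 m is -0.6384, 0.0216 m is 0.3456, -0.1101 rad is -0.5505.

```bash
echo '[[[0,0,0],[-0.0045,-0.021,-0.5505]],[[0.3456,-0.6384,0],[0,0,0]],[[0.3456,-0.6384,0],[0,0,0]],[[0.3456,-0.6384,0],[0,0,0]],[[0.3456,-0.6384,0],[0,0,0]],[[0.3456,-0.6384,0],[0,0,0]],[[0.3456,-0.6384,0.192],[0,0,0]],[[0,0,0],[0,0,0]],[[0,0,0],[0,0,0]]]' | python3 nudge.py 1.0; python3 -c "
from h import *
go(.5595,-.0409,.041,1.54)
from workcell import robot
import cv2
cv2.imwrite('pics/w6.png',robot.get_image('wrist')[:,:,::-1])"
```

```text
clock: 18.77
position: [0.5588, -0.0411, 0.3214]
orientation: [3.141, -0.049, -0.008]
ft_force: [-0.1, -1.0, -0.5]
opening: 1.0
grasp_force: 0.0
turn [ 0.0007  0.0048 -0.0007] then shift [ 0.0007 -0.0003  0.1164] q7 -1.31 grasp [ 0.5588 -0.0411  0.1574] yaw -1.602 t 18.8 F [-0.1 -1.  -0.5] op 1.0 gf 0.0
```

View pics/w6.png

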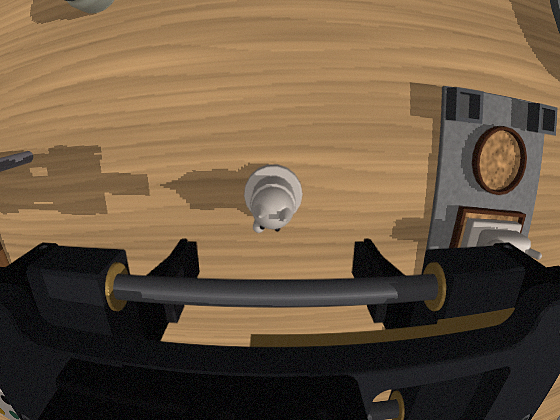

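The cat (273,195) is centred, with its face and paw towards the image bottom, clear of the pads. Gripping.

```bash
echo '[[[0.0112,0,0.48],[0.0035,0.024,0]],[[0,0,0.48],[0,0,0]],[[0,0,0.48],[0,0,0]],[[0,0,0.32],[0,0,0]],[[0,0,0.096],[0,0,0]],[[0,0,0],[0,0,0]],[[0,0,0],[0,0,0]]]' | python3 nudge.py 1.0; echo '[[[0,0,0],[0,0,0]],[[0,0,0],[0,0,0]],[[0,0,0],[0,0,0]],[[0,0,0],[0,0,0]],[[0,0,0],[0,0,0]],[[0,0,0],[0,0,0]],[[0,0,0],[0,0,0]]]' | python3 nudge.py 0; python3 -c "
from h import *
go(.5918,-.2815,.14,1.54)"; echo '[[[0,0,-0.48],[0,0,0]],[[0,0,-0.48],[0,0,0]],[[0,0,-0.48],[0,0,0]],[[0,0,-0.32],[0,0,0]],[[0,0,0],[0,0,0]]]' | python3 nudge.py; python3 -c "
from h import *
go(.5918,-.2815,.14,1.54)"
```

```text
clock: 19.7
position: [0.5603, -0.0406, 0.2072]
orientation: [-3.14, 0.049, -0.004]
ft_force: [-1.0, -1.0, 0.9]
opening: 0.999
grasp_force: 0.0
clock: 20.58
position: [0.5599, -0.0404, 0.2062]
orientation: [-3.14, 0.048, -0.002]
ft_force: [-0.3, -0.3, -0.2]
opening: 0.429
grasp_force: 30.0
turn [-0.001  -0.0013 -0.0001] then shift [ 0.0394  0.24   -0.0978] q7 -1.2 grasp [ 0.5599 -0.0404  0.0422] yaw -1.602 t 20.6 F [-0.3 -0.3 -0.2] op 0.429 gf 30.0
clock: 21.2
position: [0.56, -0.0405, 0.317]
orientation: [-3.14, 0.048, -0.005]
ft_force: [-0.3, 0.8, -1.4]
opening: 0.429
grasp_force: 30.0
turn [-0.0016 -0.0031  0.0002] then shift [0.0392 0.2399 0.013 ] q7 -1.3 grasp [ 0.56   -0.0405  0.153 ] yaw -1.601 t 21.2 F [-0.3  0.8 -1.4] op 0.429 gf 30.0
```

In the tool's units: 0.04 m is 0.64, 0.0065 m is 0.104.

```bash
echo '[[[0.104,0.64,0],[0,0,0]],[[0.104,0.64,0],[0,0,0]],[[0.104,0.64,0],[0,0,0]],[[0.104,0.64,0],[0,0,0]],[[0.104,0.64,0],[0,0,0]],[[0.104,0.64,0],[0,0,0]],[[0,0,0],[0,0,0]],[[0,0,0],[0,0,0]]]' | python3 nudge.py; python3 -c "
from h import *
go(.5918,-.2815,.0532,1.54)
from workcell import robot
import cv2
cv2.imwrite('pics/w7.png',robot.get_image('wrist')[:,:,::-1])"
```

```text
clock: 22.2
position: [0.5911, -0.2812, 0.3145]
orientation: [-3.139, 0.049, 0.001]
ft_force: [0.9, 0.3, -0.4]
opening: 0.43
grasp_force: 30.0
turn [-0.002   0.0005 -0.0002] then shift [0.0007 0.0002 0.0973] q7 -0.87 grasp [ 0.5911 -0.2812  0.1505] yaw -1.602 t 22.2 F [ 0.9  0.3 -0.4] op 0.43 gf 30.0
```

View pics/w7.png

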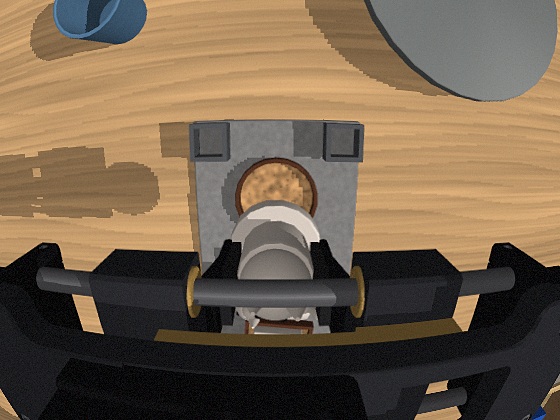

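The cat foot and the round nest share column 277. Lowering.

```bash
echo '[[[0.0112,0,0.48],[0,0,0]],[[0,0,0.48],[0,0,0]],[[0,0,0.288],[0,0,0]],[[0,0,0.16],[0,0,0]],[[0,0,0.096],[0,0,0]],[[0,0,0.048],[0,0,0]],[[0,0,0.032],[0,0,0]],[[0,0,0],[0,0,0]],[[0,0,0],[0,0,0]]]' | python3 nudge.py; python3 -c "
from h import *
go(.5918,-.2815,.0532,1.54)"; echo '[[[0,0,0],[0,0,0]],[[0,0,0],[0,0,0]],[[0,0,0],[0,0,0]]]' | python3 nudge.py 0.7;  echo '[[[0,0,-0.48],[0,0,0]],[[0,0,-0.48],[0,0,0]],[[0,0,-0.48],[0,0,0]],[[0,0,-0.48],[0,0,0]],[[0,0,-0.48],[0,0,0]],[[0,0,-0.48],[0,0,0]],[[0,0,0],[0,0,0]]]' | python3 nudge.py 1.0; python3 -c "
from h import *
go(.4692,.2679,.19,-1.394)"
```

```text
clock: 23.38
position: [0.5921, -0.2816, 0.2173]
orientation: [-3.14, 0.049, -0.003]
ft_force: [-0.9, 0.6, -1.0]
opening: 0.431
grasp_force: 30.0
turn [-0.0009 -0.0016 -0.0001] then shift [-0.0003 -0.0001  0.0001] q7 -0.82 grasp [ 0.5921 -0.2816  0.0533] yaw -1.602 t 23.4 F [-0.9  0.6 -1. ] op 0.431 gf 30.0
clock: 23.75
position: [0.5921, -0.2816, 0.2171]
orientation: [-3.14, 0.048, -0.002]
ft_force: [0.0, 0.0, 0.2]
opening: 0.661
grasp_force: 0.0
clock: 24.62
position: [0.592, -0.2823, 0.3995]
orientation: [3.141, -0.049, 0.008]
ft_force: [-0.6, 0.5, 0.5]
opening: 1.001
grasp_force: 0.0
turn [ 0.0009 -0.0049 -0.2079] then shift [-0.0241 -0.5633  0.0455] q7 -0.9 grasp [ 0.592  -0.2823  0.2355] yaw -1.602 t 24.6 F [-0.6  0.5  0.5] op 1.001 gf 0.0
```

In the tool's units: -0.002 m is -0.032, -0.047 m is -0.752, -0.105 rad is -0.525.

```bash
echo '[[[0,0,0],[0.0045,-0.0245,-0.5]],[[0,0,0],[0,0,-0.525]],[[-0.032,-0.752,0],[0,0,0]],[[-0.032,-0.752,0],[0,0,0]],[[-0.032,-0.752,0],[0,0,0]],[[-0.032,-0.752,0],[0,0,0]],[[-0.032,-0.752,0],[0,0,0]],[[-0.032,-0.752,0],[0,0,0]],[[-0.032,-0.752,0],[0,0,0]],[[-0.032,-0.752,0],[0,0,0]],[[-0.032,-0.752,0],[0,0,0]],[[-0.032,-0.752,0],[0,0,0]],[[-0.032,-0.752,0],[0,0,0]],[[-0.032,-0.752,0],[0,0,0]],[[0,0,0.32],[0,0,0]],[[0,0,0.4],[0,0,0]],[[0,0,0],[0,0,0]],[[0,0,0],[0,0,0]]]' | python3 nudge.py 1.0; python3 -c "
from h import *
go(.4692,.2679,.137,-1.397)
from workcell import robot
import cv2
w=robot.get_image('wrist')[:,:,::-1]; t=robot.get_image('top')[:,:,::-1]; cv2.imwrite('pics/top8.png',t); cv2.imwrite('pics/w8.png',w)
c=cv2.resize(t[157:327,365:465],None,fx=2.4,fy=2.4,interpolation=2)
c=cv2.copyMakeBorder(c,0,420-c.shape[0],0,0,0); cv2.imwrite('pics/m8.png',np.hstack([w,c]))"
```

```text
clock: 26.88
position: [0.4705, 0.2696, 0.354]
orientation: [-3.128, -0.272, 0.005]
ft_force: [0.7, -1.1, 0.2]
opening: 0.997
grasp_force: 0.0
turn [-0.0024  0.003  -0.    ] then shift [-0.0016  0.0014  0.053 ] q7 -1.84 grasp [0.4705 0.2696 0.19  ] yaw -1.397 t 26.9 F [ 0.7 -1.1  0.2] op 0.997 gf 0.0
```

View pics/m8.png

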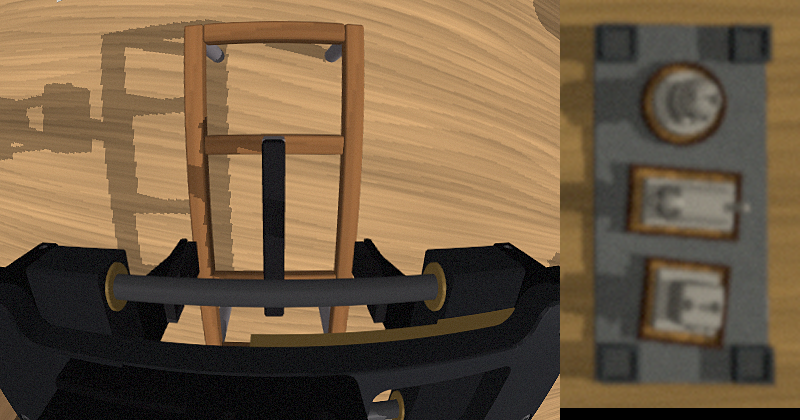

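All three figures are inside their nests. The tier handle (col 273) is centred and parallel between the fingers. Gripping the handle.

In the tool's units: 0.02 m is 0.32, 0.014 m is 0.224, 0.003 rad is 0.015.

```bash
echo '[[[-0.0256,0.0224,0.32],[-0.012,0.015,0]],[[0,0,0.32],[0,0,0]],[[0,0,0.224],[0,0,0]],[[0,0,0],[0,0,0]],[[0,0,0],[0,0,0]]]' | python3 nudge.py 1.0; echo '[[[0,0,0],[0,0,0]],[[0,0,0],[0,0,0]],[[0,0,0],[0,0,0]],[[0,0,0],[0,0,0]],[[0,0,0],[0,0,0]],[[0,0,0],[0,0,0]],[[0,0,0],[0,0,0]],[[0,0,0],[0,0,0]]]' | python3 nudge.py 0; python3 -c "
from h import *
go(.507,-.278,.28,1.538)"; echo '[[[0,0,-0.32],[0,0,0]],[[0,0,-0.64],[0,0,0]],[[0,0,-0.64],[0,0,0]],[[0,0,-0.48],[0,0,0]],[[0,0,-0.32],[0,0,0]],[[0,0,0],[0,0,0]],[[0,0,0],[0,0,0]]]' | python3 nudge.py; python3 -c "
from h import *
go(.507,-.278,.28,1.538)"
```

```text
clock: 27.6
position: [0.4693, 0.2682, 0.3002]
orientation: [-3.129, -0.273, -0.001]
ft_force: [0.0, -0.5, -0.6]
opening: 0.998
grasp_force: 0.0
clock: 28.6
position: [0.4689, 0.2684, 0.2996]
orientation: [-3.129, -0.273, 0.0]
ft_force: [-1.7, 3.0, 2.3]
opening: 0.172
grasp_force: 1.8
turn [-8.000e-04  1.000e-04  2.072e-01] then shift [ 0.056   0.5449 -0.1444] q7 -1.8 grasp [0.4689 0.2684 0.1356] yaw -1.396 t 28.6 F [-1.7  3.   2.3] op 0.172 gf 1.8
clock: 29.48
position: [0.4686, 0.268, 0.448]
orientation: [3.128, 0.273, -0.003]
ft_force: [-1.0, 0.3, -6.3]
opening: 0.158
grasp_force: 30.0
turn [0.0014 0.002  0.207 ] then shift [0.0563 0.5444 0.004 ] q7 -1.9 grasp [0.4686 0.268  0.284 ] yaw -1.397 t 29.5 F [-1.   0.3 -6.3] op 0.158 gf 30.0
```

In the tool's units: 0.034 m is 0.544, 0.0035 m is 0.056, 0.069 rad is 0.345.

```bash
echo '[[[0,0,0],[0.007,0.01,0.345]],[[0,0,0],[0,0,0.345]],[[0,0,0],[0,0,0.345]],[[0.056,0.544,0],[0,0,0]],[[0.056,0.544,0],[0,0,0]],[[0.056,0.544,0],[0,0,0]],[[0.056,0.544,0],[0,0,0]],[[0.056,0.544,0],[0,0,0]],[[0.056,0.544,0],[0,0,0]],[[0.056,0.544,0],[0,0,0]],[[0.056,0.544,0],[0,0,0]],[[0.056,0.544,0],[0,0,0]],[[0.056,0.544,0],[0,0,0]],[[0.056,0.544,0],[0,0,0]],[[0.056,0.544,0],[0,0,0]],[[0.056,0.544,0],[0,0,0]],[[0.056,0.544,0],[0,0,0]],[[0.056,0.544,0],[0,0,0]],[[0.056,0.544,0],[0,0,0]]]' | python3 nudge.py; echo '[[[0,0,0],[0,0,0]],[[0,0,0],[0,0,0]],[[0,0,0],[0,0,0]],[[0,0,0],[0,0,0]]]' | python3 nudge.py;python3 -c "
from h import *
go(.507,-.278,.18,1.538)
from workcell import robot
import cv2
w=robot.get_image('wrist')[:,:,::-1]; t=robot.get_image('top')[:,:,::-1]; s=robot.get_image('scene')[:,:,::-1]
for n,i in(('top9',t),('w9',w),('s9',s)): cv2.imwrite(f'pics/{n}.png',i)"
```

```text
clock: 31.85
position: [0.5071, -0.2783, 0.447]
orientation: [-3.139, 0.051, 0.001]
ft_force: [0.3, 0.7, -5.5]
opening: 0.153
grasp_force: 30.0
clock: 32.35
position: [0.5074, -0.2765, 0.4485]
orientation: [-3.139, 0.049, -0.002]
ft_force: [0.2, -0.2, -5.9]
opening: 0.159
grasp_force: 30.0
turn [-0.0021 -0.0016  0.0016] then shift [-0.0004  0.0015  0.1045] q7 -0.89 grasp [ 0.5074 -0.2765  0.2845] yaw -1.602 t 32.4 F [ 0.2 -0.2 -5.9] op 0.159 gf 30.0
```

In the tool's units: 0.03 m is 0.48, 0.015 m is 0.24, -0.002 rad is -0.01.

```bash
echo '[[[0,0.024,0.48],[-0.01,-0.008,0]],[[0,0,0.48],[0,0,0]],[[0,0,0.48],[0,0,0]],[[0,0,0.24],[0,0,0]],[[0,0,0.128],[0,0,0]],[[0,0,0],[0,0,0]],[[0,0,0],[0,0,0]],[[0,0,0],[0,0,0]]]' | python3 nudge.py;python3 -c "
from h import *
go(.507,-.278,.1436,1.538)
from workcell import robot
import cv2
w=robot.get_image('wrist')[:,:,::-1]; s=robot.get_image('scene')[:,:,::-1]; cv2.imwrite('pics/s10.png',s)
c=cv2.resize(s[175:335,80:240],(480,480),interpolation=2)
a=cv2.resize(w[0:260,120:440],(0,0),fx=1,fy=1)
a=cv2.copyMakeBorder(a,0,220,0,0,0); cv2.imwrite('pics/m10.png',np.hstack([a,c]))"
```

```text
clock: 33.5
position: [0.5072, -0.2791, 0.3363]
orientation: [3.14, -0.052, 0.001]
ft_force: [1.1, 0.5, -6.2]
opening: 0.156
grasp_force: 30.0
turn [ 0.0007 -0.0009 -0.0001] then shift [-0.0003 -0.0011  0.0287] q7 -0.82 grasp [ 0.5072 -0.2791  0.1723] yaw -1.604 t 33.5 F [ 1.1  0.5 -6.2] op 0.156 gf 30.0
```

View pics/m10.png

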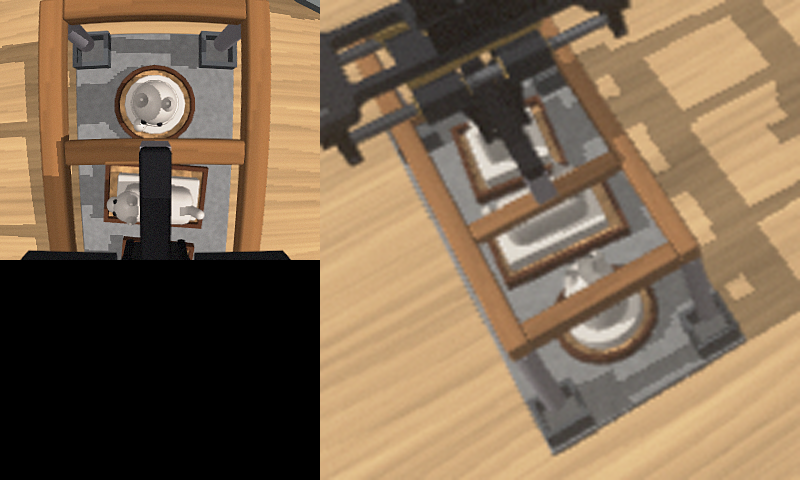

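The far posts (wrist crop at (85,40) and (228,40)) end over their sockets and the scene view agrees. The rails are level. Inserting slowly.

In the tool's units: 0.004 m is 0.064, 0.003 m is 0.048.

```bash
echo '[[[-0.0048,-0.0176,0.064],[0,0,0]],[[0,0,0.064],[0,0,0]],[[0,0,0.064],[0,0,0]],[[0,0,0.048],[0,0,0]],[[0,0,0],[0,0,0]],[[0,0,0],[0,0,0]]]' | python3 nudge.py; echo '[[[0,0,0.064],[0,0,0]],[[0,0,0.064],[0,0,0]],[[0,0,0.048],[0,0,0]],[[0,0,0],[0,0,0]],[[0,0,0],[0,0,0]]]' | python3 nudge.py;python3 -c "
from h import *
go(.507,-.278,.1436,1.538)"
```

```text
clock: 34.35
position: [0.5068, -0.2779, 0.3207]
orientation: [3.141, -0.052, 0.0]
ft_force: [-0.0, 0.2, -6.1]
opening: 0.155
grasp_force: 30.0
clock: 34.98
position: [0.5068, -0.2779, 0.3097]
orientation: [3.141, -0.052, -0.0]
ft_force: [-0.5, -0.4, -5.0]
opening: 0.158
grasp_force: 30.0
turn [ 0.0005 -0.     -0.0001] then shift [0.0002 0.0001 0.0021] q7 -0.81 grasp [ 0.5068 -0.2779  0.1457] yaw -1.604 t 35.0 F [-0.5 -0.4 -5. ] op 0.158 gf 30.0
```

```bash
echo '[[[0,0,0.016],[0,0,0]],[[0,0,0.016],[0,0,0]],[[0,0,0.008],[0,0,0]],[[0,0,0],[0,0,0]],[[0,0,0],[0,0,0]]]' | python3 nudge.py;python3 -c "
from h import *
go(.507,-.278,.1436,1.538)"
```

```text
clock: 35.6
position: [0.5068, -0.2779, 0.3074]
orientation: [3.141, -0.052, 0.0]
ft_force: [-1.4, 2.5, 0.5]
opening: 0.157
grasp_force: 30.0
turn [ 0.0002 -0.     -0.0001] then shift [ 0.0002  0.0001 -0.0002] q7 -0.8 grasp [ 0.5068 -0.2779  0.1434] yaw -1.604 t 35.6 F [-1.4  2.5  0.5] op 0.157 gf 30.0
```

The rows are not in the units I measure in: shifts go in shares of 62.5 mm and turns go in units of 0.2 rad. I convert before sending: -0.05 m is -0.8, -0.04 m is -0.64.

```bash
echo '[[[0,0,0],[0,0,0]],[[0,0,0],[0,0,0]],[[0,0,0],[0,0,0]],[[0,0,0],[0,0,0]]]' | python3 nudge.py 0.6;  echo '[[[0,0,-0.32],[0,0,0]],[[0,0,-0.48],[0,0,0]],[[0,0,-0.64],[0,0,0]],[[0,0,-0.64],[0,0,0]],[[0,0,-0.64],[0,0,0]],[[0,-0.8,0],[0,0,0]],[[0,-0.8,0],[0,0,0]],[[0,-0.8,0],[0,0,0]],[[0,-0.8,0],[0,0,0]],[[0,-0.8,0],[0,0,0]],[[0,-0.8,0],[0,0,0]],[[0,-0.8,0],[0,0,0]],[[0,-0.8,0],[0,0,0]],[[0,-0.8,0],[0,0,0]],[[0,-0.8,0],[0,0,0]],[[0,-0.8,0],[0,0,0]],[[0,0,0],[0,0,0]],[[0,0,0],[0,0,0]]]' | python3 nudge.py; python3 - <<'E'
from workcell import robot
from h import *
import cv2
t=robot.get_image('top'); cv2.imwrite('pics/top11.png',t[:,:,::-1]); p=robot.camera_params('top')
# tier: brown rail pixels inside the base area; handle: black
for n,m,z in (("handle",(t.max(2)<35),.152),("rails",(t[:,:,0].astype(int)-t[:,:,2]>45)&(t[:,:,0]<135),.114)):
    m=m.copy(); m[:150]=0; m[340:]=0; m[:,:360]=0; m[:,480:]=0
    k,l,s,c=cv2.connectedComponentsWithStats(m.astype(np.uint8)); i=1+s[1:,4].argmax()
    (u,v),wh,a=cv2.minAreaRect(np.argwhere(l==i)[:,::-1].astype(np.float32))
    print(n,ray(p,u,v,z).round(4),wh,a,s[i])
a=cv2.imread('pics/top0.png')[:,:,::-1].astype(int)
d=np.abs(a-t).max(2)
print("jar diff",(d[90:135,190:235]>40).sum(),"cup diff",(d[85:135,320:372]>40).sum())
o=robot.get_obs();print(o["position"],o["clock"])
E
```

```text
clock: 36.1
position: [0.5068, -0.278, 0.3072]
orientation: [3.14, -0.052, 0.0]
ft_force: [-0.0, -0.1, 0.4]
opening: 0.527
grasp_force: 0.0
clock: 38.35
position: [0.5251, 0.2709, 0.4778]
orientation: [3.14, -0.053, 0.001]
ft_force: [1.1, -0.9, 0.6]
opening: 0.602
grasp_force: 0.0
handle [ 0.5068 -0.2767  0.152 ] (66.0, 8.0) 90.0 [430 208   9  67 484]
rails [ 0.4939 -0.2602  0.114 ] (180.0, 119.0) 90.0 [ 360  158  120  181 9065]
jar diff 0 cup diff 0
[0.52521946 0.27029212 0.47789992] 38.4
```

The handle sits at (0.507, -0.277), as expected for a home tier. The insertion bottomed out at the home height, and the jar and cup haven't moved.

```bash
python3 -c "
from workcell import robot
print(robot.hand_in())"
```

```text
the job is handed in; nothing more can be done
None
```

The cat, owl and dog stand in their matching nests, and the tier is stacked with its posts at the expected home height. The jar and cup were not moved; I handed the job in at about 38 s, and `hand_in` returned no verdict.

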